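# Load the tin warmer and hold its knob pressed in

### The job

Stand the red tin and the blue tin upright in the two empty cells of the tin warmer (the ones with a green pad), one tin per cell, setting them down rather than dropping them. Then turn the loose red knob so that its D-shaped bore matches the brass D-shaft on the warmer's dial, push it fully home on the shaft and press it in against the spring all the way or nearly so; finish while still holding it pressed in, without letting go. Leave the yellow tin, the bowl, the jar and the brush where they are and do not tip the tins over.

Things in the scene. Friction and masses are not known exactly. Their poses are not given: they have to be found in the camera images.
- warmer: Fixed steel tin warmer, 96 x 370 mm in plan (long side along its y), flat top 50 mm above the bench. Origin on the bench under its centre, z up. On top, three open square cells in a row, centres at y = +135, +55, -25 mm, x = 0: 74 mm square inside, walls 6 mm thick, wall tops 85 mm above the bench, floor 50 mm above it. Yellow tin in any one of them; dial head at y = -130 mm.
- pad_a: Flat green disc, 62 mm across, on the floor of one empty cell. Origin: centre of that cell's floor, 50 mm above the bench, z up, axes roughly parallel to the warmer's.
- pad_b: The same green disc in the other empty cell; origin at the centre of that cell's floor.
- tin_red: Closed food tin with red label, upright cylinder 60 mm in diameter, 80 mm tall, about 0.26 kg, standing on the bench at the start. Origin: centre of its underside, z up. Goes into either empty cell.
- tin_blue: The same tin with a blue label.
- tin_in: Yellow tin of the same size, already in one of the three cells: leave it alone.
- head: Round black dial disc, 80 mm across, 12 mm thick, fixed on the warmer's -y end; its top is 62 mm above the bench and its setting (yaw) varies. Origin: centre of its underside, z up; +x is the direction that the flat of the D-shaft faces, also shown by a red line on the disc (the other marks are short and white).
- shaft_tip (a point): Centre of the top of the upright brass D-shaft in the middle of the dial head; z up, +x towards the flat of the D. Shaft 16 mm in diameter, flat 4 mm from the axis, standing 24 mm above the disc (tip 86 mm above the bench), upper 3 mm tapered. It cannot turn; it slides down against a spring.
- shaft (a joint): How far the shaft is pressed down, m: 0 = out, 0.006 = fully in (hard stop). The spring needs 3 N to start and 8 N to hold fully in, and pushes back out when released.
- knob: Loose red pointer knob, 45 g, 40 mm tall, standing bore down. Origin: bore axis at the underside, z up. From above a bar along x: flat sides 26 mm apart for x = -12 to +14 mm, tail to -22, narrow nose to +27 with a white line on top. D-bore 18 mm wide, 16 mm deep, flat 4.9 mm from the axis on the nose side; fits only with the nose towards the shaft's flat, within 7 degrees.
- knob_nose (a point): Top of the knob's nose: 27 mm along the knob's +x from its axis, 40 mm above its underside. When the knob is fully home its underside is 16 mm below the shaft's tip: 70 mm above the bench with the shaft out, 64 mm with it fully in.
- bowl: Steel feeding bowl, 110 mm across, 45 mm tall, standing; origin at the centre of its underside. Leave it alone.
- jar: Small jar with a blue cap, 60 mm in diameter, 75 mm tall; origin at the centre of its underside. Leave it alone.
- brush: Hand brush lying on the bench, handle towards its -x. Leave it alone.
Mind the look-alikes: they are no part of the job. Several things look just like the knob: the one meant starts nearest to the robot's base.

How it is judged:
By the outcome, as a careful person would: the job done as asked, in the order asked, and still so for the second after the job is handed in, while the arm keeps its last pose, push and grip.
It also fails if it takes over 72 s, if anything falls off the work surface, if the arm or the gripper's body presses on something with over 40 N, if the wrist force passes 120 N, or if a joint passes its speed limit or range.

### The arm

A 6-joint arm with a two-finger parallel gripper is mounted at the origin on the work surface. World frame = base frame: x ahead of the robot, y to its left, z up, the work surface at z = 0. Lengths are in m, angles in degrees, forces in N, time in s.
With the tool pointing down it reaches from about 0.35 to 0.875 m from the base axis. Payload 4.2 kg.
Tool frame: the origin (TCP) lies midway between the tips of the shut fingers; the grasp point (between the pads) lies 19 mm behind it; y points along the fingers, z is the direction in which the jaws open and shut, and the axes are right-handed (so a half turn about y gives the same grasp; the last joint's range is limited). The gripper opens to 87 mm and grips with 3 to 60 N. Pads are 19 mm wide; open, the fingers measure 117 mm over their backs; the gripper's body (75 mm by 190 mm) begins 51 mm behind the grasp point.
Start: joints at [81.681, 22.042, 0.453, 0, -68.411, -14.817], TCP at [0.246, 0.575, 0.223] pointing down, gripper open.
Joint ranges: [-179.83, 179.83], [-69.29, 118.12], [-61.27, 80.66], [-181.25, 117.63], [-171.15, -9.14], [-177.46, 177.46]. Speed limits (degrees/s): [159.86, 159.86, 180, 180, 180, 180].

### API

Orientations are given as [roll, pitch, yaw] about the fixed x, y, z axes, in that order (R = Rz(yaw) Ry(pitch) Rx(roll)).
In Python, from workcell import env gives the robot as it stands. The module is installed in compiled form; this text tells all that it offers. Calls block until the motion is done:
- env.goto(position, orientation): joint-space move of the TCP to a pose.
- env.move_straight(position, rotation=None, rate=0.15, force_limit=None): straight line of the TCP; rotation=None keeps the orientation; rate is the mean speed in m/s. With force_limit (N) it stops when the force on the tool has changed by that much, and returns True; else False.
- env.set_joints(angles): joint-space move.
- env.gripper_to(opening, grasp_force=None): opening from 0.0 (shut) to 1.0 (fully open); grasp_force is the grip in N (None keeps the last); returns when the fingers have stopped.
- env.dwell(seconds).
- env.inverse_kinematics(position, orientation): joint angles nearest the present ones, or None.
- env.read_state(): the state.
- env.grab_frame(name): name is "scene" or "top" or "wrist"; returns a dict with "image" (400x640x3 uint8, blue, green, red), "fx", "fy", "cx", "cy" (pixels), "position" and "orientation" of the camera in the world. Camera axes: x right, y up, looking along -z (the intrinsics and any distortion apply to the point x, -y, -z); pixel columns grow to the right and rows downward; lengths in m; the calibration is good to about 2 mm. A picture is of the moment at which its call begins. There is no depth.
A pose or a line that the arm cannot do raises env.Unreachable and nothing moves.
- env.close_job(): hands the job in, once; it reports no verdict.
Trained networks look in a picture, given as the dict that the camera call returned (one of the last four; its "shot" number tells which), for a name from the list of things; names that differ only in an ending like _2 or _b are one class to them, and where a whole thing is asked for, a point or a joint stands for the part that bears it (a point fixed in the world has none). Each returns a list of dicts, best first, with "score" (0 to 1); they miss things now and then, are a little off and sometimes report something else, mostly with a low value. They report only what shows in the picture. A call takes as long as a camera call. They do not tell look-alikes from the thing itself.
- env.search_frame(picture, thing): "xyz" ([x, y, z] in m, in world coordinates, good to about 4 mm: the middle of the surface that is visible of it).
- env.trace(picture, thing): "mask" (400x640 bool, what is visible of it).
The state is a dict: "clock": time; "joint_positions": joint angles; "qvel": joint speeds; "joint_torque": joint torques, N m; "position": TCP position; "tool_rot": TCP orientation; "force": force on the tool from outside, world axes, zero at the start; "wrist_torque": the same for the moment, N m; "opening": opening from 0.0 (shut) to 1.0 (fully open).
Only numpy, scipy, OpenCV 4.12 (cv2) and the standard library are available. Lean on these libraries where they do the work, as an engineer would, in place of code of your own. Each camera call takes 0.05 s, during which the arm holds its last target.

## Working session

There is one attempt and no reset: what is moved stays moved. The work goes in short steps, each a Python script; the robot and the scene stay as the last script left them, time stands still between calls to the robot, and variables do not carry over. Pictures are saved under pics/ and viewed, and the job is handed in when it is done.

```bash
mkdir -p pics; python3 - <<'E'
from workcell import env
import cv2
s=env.read_state(); print(s)
for n in("scene","top","wrist"):
    f=env.grab_frame(n); cv2.imwrite(f"pics/{n}0.png",f["image"]); print(n,{k:v for k,v in f.items() if k!="image"})
E
```

```text
{'clock': 0.0, 'joint_positions': array([ 8.16796853e+01,  2.20900521e+01,  3.79162239e-01, -2.73574946e-02,
       -6.84111154e+01, -1.48161320e+01]), 'qvel': array([-0.05164949,  0.03464394, -0.03612652, -0.03475747,  0.06954528,
       -0.05216126]), 'joint_torque': array([-5.01838076e-04, -3.90668929e+01,  1.87400937e+01,  4.21993956e+00,
        1.09371936e-02, -2.02691090e-04]), 'position': array([0.24533374, 0.57417785, 0.22146709]), 'tool_rot': array([-8.98755496e+01,  6.62773302e-03,  1.56853467e+02]), 'force': array([ 0.32372401, -0.01974308, -0.00510325]), 'wrist_torque': array([-0.03184045,  0.03219405,  0.03924727]), 'opening': 1.0001928939531}
scene {'fx': 472.11441694588933, 'fy': 472.11441694588933, 'cx': 318.0668682373066, 'cy': 198.0234073657668, 'position': array([ 1.23220801, -0.6397537 ,  0.68455526]), 'orientation': array([55.30608118,  0.46060642, 43.7901215 ]), 'shot': 1}
top {'fx': 474.2305114242537, 'fy': 474.2305114242537, 'cx': 323.57690732373146, 'cy': 197.76061224351437, 'position': array([ 0.34950167, -0.0102263 ,  1.32807052]), 'orientation': array([ 11.6947196 ,  -0.33041712, -91.03865878]), 'shot': 2}
wrist {'fx': 304.42534041658087, 'fy': 304.42534041658087, 'cx': 318.1908184885862, 'cy': 196.06677980275455, 'position': array([0.31585625, 0.54481637, 0.38362184]), 'orientation': array([ -16.26450748,   -0.15826156, -113.20310304]), 'shot': 3}
```

View pics/scene0.png

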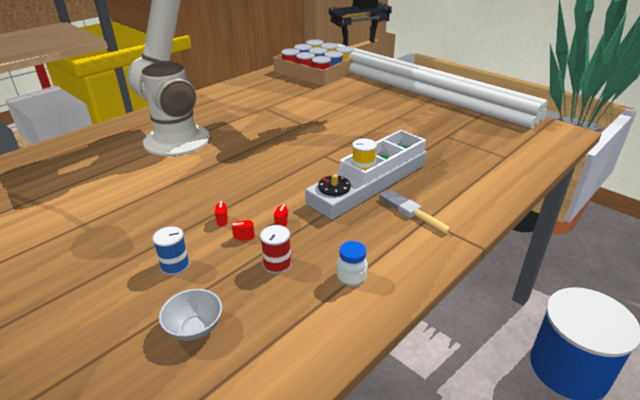

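View pics/top0.png

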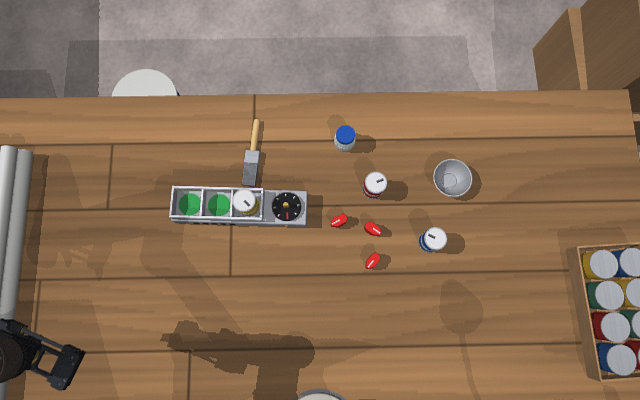

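View pics/wrist0.png

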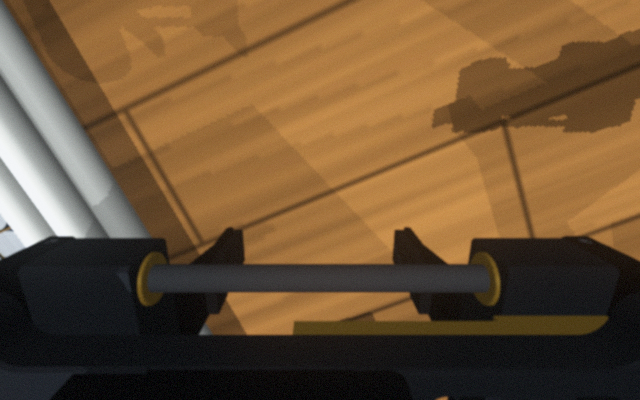

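```bash
cat > h.py <<'E'
from workcell import env
import numpy as np, cv2
from scipy.spatial.transform import Rotation as R
def Rm(rpy): return R.from_euler('xyz',rpy,degrees=True).as_matrix()
def ray(f,u,v):
    d=np.array([(u-f["cx"])/f["fx"],-(v-f["cy"])/f["fy"],-1.0])
    return f["position"],Rm(f["orientation"])@d
def onplane(f,u,v,z):
    p,d=ray(f,u,v); return p+d*(z-p[2])/d[2]
def proj(f,P):
    c=Rm(f["orientation"]).T@(np.asarray(P,float)-f["position"])
    return np.array([f["cx"]+f["fx"]*c[0]/-c[2], f["cy"]-f["fy"]*c[1]/-c[2]])
def tri(a,ua,b,ub):
    A=[];B=[]
    p1,d1=ray(a,*ua);p2,d2=ray(b,*ub)
    M=np.stack([d1,-d2],1); t=np.linalg.lstsq(M,p2-p1,rcond=None)[0]
    x1=p1+t[0]*d1;x2=p2+t[1]*d2
    return (x1+x2)/2,np.linalg.norm(x1-x2)
def rpy(yaw_open):
    """tool down; jaw axis(z tool) at world yaw angle"""
    a=np.radians(yaw_open); z=np.array([np.cos(a),np.sin(a),0]); y=np.array([0,0,-1.]); x=np.cross(y,z)
    return R.from_matrix(np.stack([x,y,z],1)).as_euler('xyz',degrees=True)
E
python3 - <<'E'
from h import *
np.set_printoptions(precision=4,suppress=True)
T=env.grab_frame("top");S=env.grab_frame("scene")
for n in["tin_red","tin_in","knob","pad_a","head","shaft_tip","warmer","bowl","jar","brush"]:
    for nm,f in(("T",T),("S",S)):
        for r in env.search_frame(f,n)[:4]: print(n,nm,round(r["score"],2),np.round(r["xyz"],4),proj(f,r["xyz"]).round(0))
c=T["image"][170:280,310:460]; cv2.imwrite("pics/c1.png",cv2.resize(c,None,fx=5,fy=5,interpolation=cv2.INTER_CUBIC))
c=T["image"][175:235,160:315]; cv2.imwrite("pics/c2.png",cv2.resize(c,None,fx=5,fy=5,interpolation=cv2.INTER_CUBIC))
print(env.read_state()["clock"])
E
```

```text
tin_red T 0.73 [ 0.6456 -0.1601  0.0751] [374. 184.]
tin_red S 0.62 [ 0.6657 -0.1751  0.0624] [277. 247.]
tin_red S 0.29 [ 0.5113 -0.3217  0.0551] [173. 250.]
tin_in T 0.81 [0.5919 0.1786 0.1248] [246. 202.]
tin_in T 0.71 [0.5985 0.2575 0.0491] [222. 205.]
tin_in S 0.67 [0.607  0.1668 0.1192] [364. 152.]
knob T 0.68 [ 0.4412 -0.1509  0.0434] [372. 260.]
knob T 0.52 [ 0.5267 -0.1537  0.0374] [372. 229.]
knob T 0.5 [ 0.5544 -0.0631  0.0401] [339. 219.]
knob S 0.87 [ 0.5354 -0.1643  0.0247] [243. 231.]
knob S 0.85 [ 0.4553 -0.1605  0.0304] [222. 214.]
knob S 0.53 [ 0.566  -0.0736  0.0368] [282. 215.]
pad_a T 0.84 [0.6    0.2611 0.0511] [220. 204.]
pad_a T 0.81 [0.6012 0.347  0.0512] [189. 204.]
pad_a T 0.73 [ 0.7809 -0.0884  0.0765] [346. 136.]
head T 0.74 [0.5891 0.0774 0.0637] [287. 206.]
head T 0.31 [ 0.44   -0.149   0.0395] [372. 261.]
head S 0.96 [0.5947 0.0663 0.0588] [332. 187.]
head S 0.53 [0.6363 0.1788 0.0501] [374. 178.]
warmer T 0.59 [0.5799 0.2243 0.0508] [233. 211.]
warmer S 0.79 [0.6349 0.1784 0.0487] [374. 178.]
warmer S 0.73 [ 0.8021 -0.0974  0.0508] [354. 263.]
bowl T 0.66 [ 0.6749 -0.3921  0.0197] [453. 177.]
bowl S 0.74 [ 0.652  -0.3794  0.0216] [190. 314.]
jar T 0.56 [ 0.7771 -0.0863  0.0759] [346. 138.]
jar S 0.82 [ 0.8018 -0.0974  0.0544] [354. 262.]
brush T 0.78 [0.7313 0.1783 0.0161] [253. 161.]
brush T 0.52 [0.5885 0.0775 0.0614] [287. 207.]
brush S 0.72 [0.7496 0.1682 0.0168] [408. 209.]
1.25
```

View pics/c1.png

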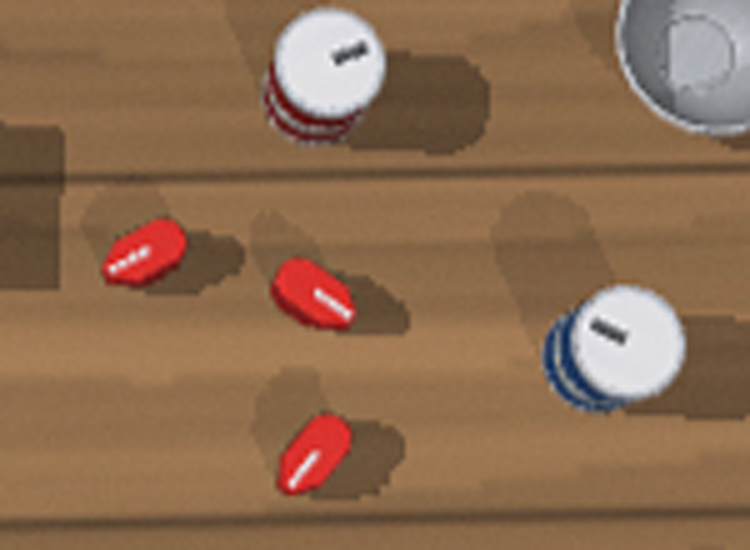

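View pics/c2.png

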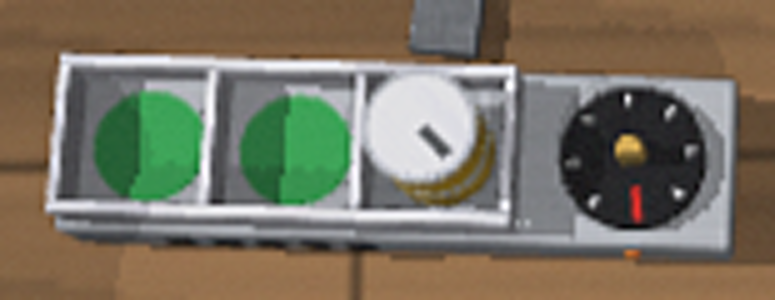

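Knob candidates in the top view: (339,219), (373,229) and (373,261). Distances from the base are about 0.56, 0.55 and 0.47 m, so (373,261) is the one meant. The enlarged crop shows its white nose line pointing down-left, towards about 140° world yaw. The empty pads are at (189,204) and (220,204), and the red dial line points to about world -x. Next I'll take closer wrist views.

```bash
python3 - <<'E'
from h import *
np.set_printoptions(precision=4,suppress=True)
for j in(90,-90): print(j,env.inverse_kinematics([0.6,0.15,0.3],rpy(j)))
o=rpy(90)
for i,p in enumerate([[0.60,0.26,0.30],[0.60,0.12,0.30]]):
    env.goto(p,o); f=env.grab_frame("wrist"); cv2.imwrite(f"pics/w{i}.png",f["image"]); np.save(f"w{i}.npy",f,allow_pickle=True)
    print(f["position"],f["orientation"])
    for n in("pad_a","head","shaft_tip","tin_in"):
        for r in env.search_frame(f,n)[:2]: print(n,round(r["score"],2),r["xyz"],proj(f,r["xyz"]).round(0))
print(env.read_state()["clock"],env.read_state()["position"])
E
```

```text
90 [  29.0103   19.1088    7.0791   -0.      -77.9703 -119.0103]
-90 [ 29.0103  19.1088   7.0791   0.     -77.9703  60.9897]
[0.5231 0.2608 0.4619] [-16.1138   0.019   90.0148]
pad_a 0.92 [0.6028, 0.3437, 0.0512] [379. 169.]
pad_a 0.62 [0.5992, 0.265, 0.0486] [321. 166.]
shaft_tip 0.69 [0.5903, 0.0814, 0.0844] [175. 164.]
tin_in 0.89 [0.5864, 0.182, 0.1297] [247. 168.]
[0.5233 0.1197 0.4623] [-16.166   -0.0041  89.878 ]
pad_a 0.9 [0.5944, 0.2636, 0.0502] [424. 162.]
pad_a 0.75 [0.598, 0.3446, 0.0538] [484. 165.]
head 0.96 [0.5866, 0.0788, 0.0617] [287. 158.]
shaft_tip 0.44 [0.5899, 0.0777, 0.0865] [285. 164.]
tin_in 0.63 [0.5868, 0.1792, 0.1318] [372. 168.]
tin_in 0.28 [0.441, -0.148, 0.0419] [104.  40.]
4.1167 [0.6    0.121  0.2997]
```

View pics/w0.png

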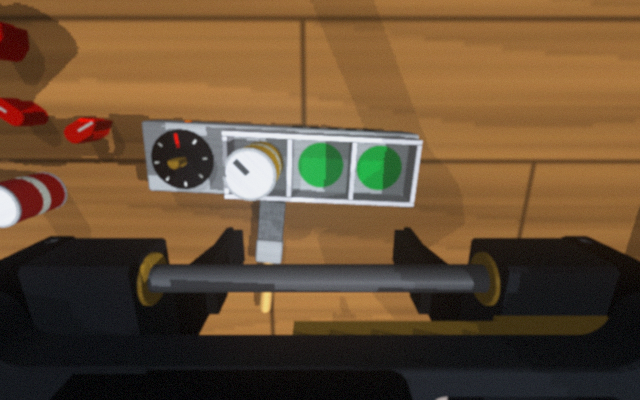

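View pics/w1.png

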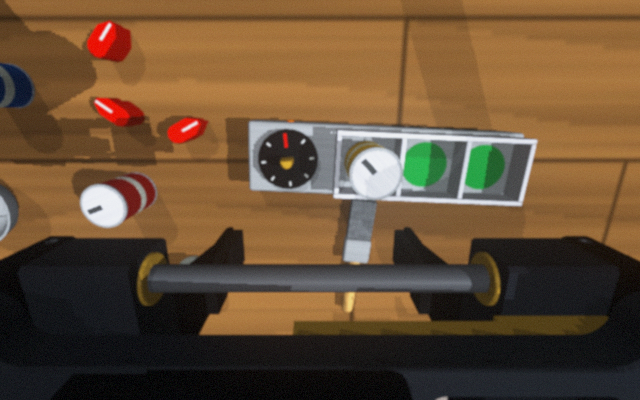

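```bash
python3 - <<'E'
from h import *
np.set_printoptions(precision=4,suppress=True)
fs={"w0":np.load("w0.npy",allow_pickle=True).item(),"w1":np.load("w1.npy",allow_pickle=True).item(),"T":env.grab_frame("top")}
np.save("T.npy",fs["T"],allow_pickle=True)
pix={}
for k,f in fs.items():
    im=f["image"]; hsv=cv2.cvtColor(im,cv2.COLOR_BGR2HSV)
    g=cv2.inRange(hsv,(45,100,40),(85,255,255))
    n,l,st,c=cv2.connectedComponentsWithStats(g)
    for i in range(1,n):
        if st[i,4]>100 :
            ctr=max(cv2.findContours((l==i).astype(np.uint8),0,1)[0],key=cv2.contourArea)
            e=cv2.fitEllipse(cv2.convexHull(ctr)); pix.setdefault("pad%d"%(0),[])
            print(k,"pad",st[i,4],c[i],e[0],e[1],onplane(f,*e[0],0.051))
    h=proj(f,[0.588,0.079,0.062]).astype(int); r=30
    v=hsv[...,2]; m=np.zeros_like(v); m[h[1]-r-10:h[1]+r+10,h[0]-r-10:h[0]+r+10]=1
    d=((v<60)&(m>0)).astype(np.uint8)
    n,l,st,c=cv2.connectedComponentsWithStats(d); i=1+np.argmax(st[1:,4])
    ctr=max(cv2.findContours((l==i).astype(np.uint8),0,1)[0],key=cv2.contourArea)
    e=cv2.fitEllipse(cv2.convexHull(ctr)); print(k,"head",st[i,4],e,onplane(f,*e[0],0.062)); pix[k]=e[0]
    red=cv2.inRange(hsv,(0,150,100),(6,255,255))|cv2.inRange(hsv,(174,150,100),(180,255,255))
    ys,xs=np.nonzero(red*m)
    P=np.array([onplane(f,x,y,0.062)[:2] for x,y in zip(xs,ys)])
    c0=onplane(f,*e[0],0.062)[:2]
    P=P[np.linalg.norm(P-c0,axis=1)<.04]
    q=P.mean(0)-c0;vv=np.linalg.svd(P-P.mean(0))[2][0]; print(k,"red",len(P),P.mean(0),"yaw",np.degrees(np.arctan2(q[1],q[0])),"line dir",np.degrees(np.arctan2(vv[1],vv[0])))
    c_=im[h[1]-50:h[1]+60,max(h[0]-60,0):h[0]+270]; cv2.imwrite(f"pics/e{k}.png",cv2.resize(c_,None,fx=2.4,fy=2.4,interpolation=cv2.INTER_CUBIC)); print(h[1]-50,max(h[0]-60,0))
print(tri(fs["w0"],pix["w0"],fs["w1"],pix["w1"]),tri(fs["w0"],pix["w0"],fs["T"],pix["T"]),tri(fs["w1"],pix["w1"],fs["T"],pix["T"]))
E
```

```text
w0 pad 1537 [320.2284 164.5595] (320.197021484375, 164.57679748535156) (43.790191650390625, 44.223915100097656) [0.5971 0.2634 0.051 ]
w0 pad 1529 [378.516  167.2982] (378.51483154296875, 167.28611755371094) (42.591522216796875, 45.38437271118164) [0.6008 0.3432 0.051 ]
w0 head 2236 ((181.95684814453125, 158.54385375976562), (55.39710235595703, 62.72739028930664), 118.80341339111328) [0.5871 0.0808 0.062 ]
w0 red 71 [0.5624 0.0765] yaw -170.02951098337923 line dir 4.420397282465431
109 120
w1 pad 1489 [424.1854 164.0228] (423.9807434082031, 164.02117919921875) (41.38310623168945, 46.00452423095703) [0.5973 0.2639 0.051 ]
w1 pad 1332 [484.018  166.6471] (482.9042053222656, 166.81532287597656) (38.5759391784668, 46.80856704711914) [0.6013 0.345  0.051 ]
w1 head 2121 ((287.5325012207031, 158.4458770751953), (56.576438903808594, 58.558162689208984), 110.53055572509766) [0.5875 0.079  0.062 ]
w1 red 78 [0.5635 0.0766] yaw -174.1296612029771 line dir 5.6608494893923895
108 227
T pad 355 [189.8225 203.6648] (189.6785430908203, 203.74041748046875) (21.484539031982422, 21.745264053344727) [0.6032 0.3445 0.051 ]
T pad 376 [218.6543 204.6649] (218.64454650878906, 204.58351135253906) (21.147981643676758, 22.06279182434082) [0.5995 0.2653 0.051 ]
T pad 161 [592.6149 295.1677] (595.346435546875, 295.1775207519531) (16.055316925048828, 32.895240783691406) [ 0.3383 -0.7367  0.051 ]
T head 1027 ((278.0125732421875, 176.1087188720703), (27.60016441345215, 68.68431091308594), 93.08334350585938) [0.6743 0.1019 0.062 ]
T red 0 [nan nan] yaw nan line dir 0.0
156 226
(array([0.5881, 0.0785, 0.0569]), np.float64(0.0003608709149900419)) (array([0.6155, 0.1017, 0.1328]), np.float64(0.07990386748524869)) (array([0.5733, 0.0917, 0.337 ]), np.float64(0.06595940310824495))<stdin>:26: RuntimeWarning: Mean of empty slice.
  ret = um.true_divide(
```

View pics/ew1.png

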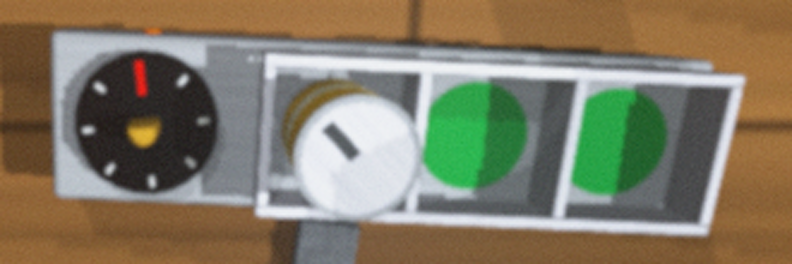

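View pics/ew0.png

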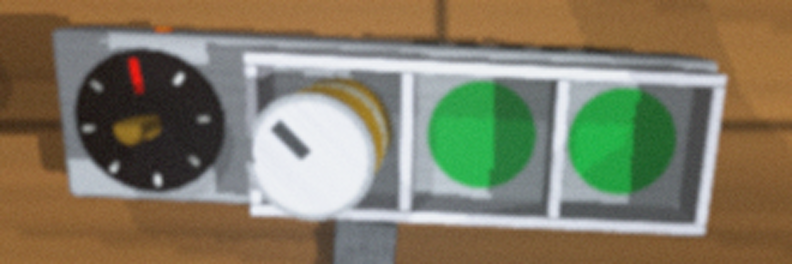

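```bash
python3 - <<'E'
from h import *
np.set_printoptions(precision=4,suppress=True)
for j in(-2.8,177.2):
  for p in([0.65,-.165,.26],[0.65,-.165,.045],[.51,-.32,.04],[.6,.344,.13]): print(j,env.inverse_kinematics(p,rpy(j)))
for i,p in enumerate([[0.60,-0.10,0.30],[0.56,-0.26,0.30]]):
    env.goto(p,rpy(90)); f=env.grab_frame("wrist"); cv2.imwrite(f"pics/v{i}.png",f["image"]); np.save(f"v{i}.npy",f,allow_pickle=True)
    for n in("tin_red","tin_blue","knob"):
        for r in env.search_frame(f,n)[:4]: print(n,round(r["score"],2),r["xyz"],proj(f,r["xyz"]).round(0))
print(env.read_state()["clock"])
E
```

```text
-2.8 None
-2.8 None
-2.8 [ -16.7147   30.3645  -15.2713    0.      -44.3642 -166.0853]
-2.8 [ 43.1861  32.35     3.8349   0.     -61.4849 134.0139]
177.2 [ -0.4579  25.4325  11.1171   0.     -75.6845  -2.3421]
177.2 [ -0.4579  35.3743  -4.3819   0.     -50.2438  -2.3421]
177.2 [-16.7147  30.3645 -15.2713   0.     -44.3642  13.9147]
177.2 [ 43.1861  32.35     3.8349   0.     -61.4849 -45.9861]
tin_red 0.89 [0.6408, -0.1644, 0.084] [268. 202.]
tin_blue 0.73 [0.6247, 0.3417, 0.0547] [638. 184.]
tin_blue 0.7 [0.5871, 0.167, 0.1309] [559. 168.]
tin_blue 0.6 [0.4909, -0.3039, 0.081] [143.  79.]
knob 0.72 [0.4449, -0.1488, 0.0359] [279.  44.]
knob 0.58 [0.5531, -0.0639, 0.0394] [344. 131.]
knob 0.57 [0.5303, -0.1523, 0.0441] [278. 113.]
knob 0.32 [0.6906, 0.184, 0.0192] [501. 220.]
tin_red 0.58 [0.5831, 0.121, 0.0506] [592. 182.]
tin_blue 0.67 [0.4933, -0.3139, 0.0792] [274. 116.]
tin_blue 0.65 [0.5827, 0.1185, 0.0488] [590. 182.]
knob 0.81 [0.5552, -0.0673, 0.0397] [456. 161.]
knob 0.6 [0.4412, -0.1556, 0.0398] [399.  74.]
6.15
```

View pics/v0.png

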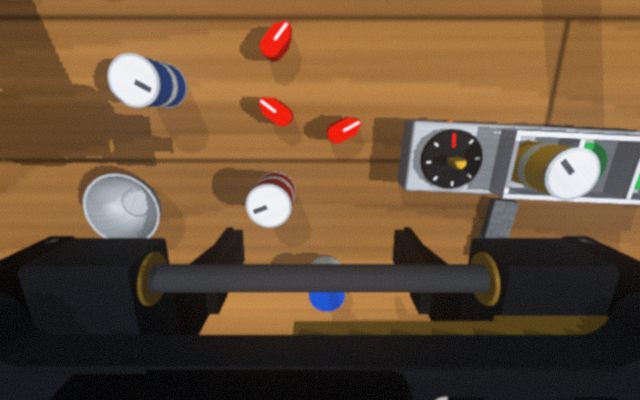

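View pics/v1.png

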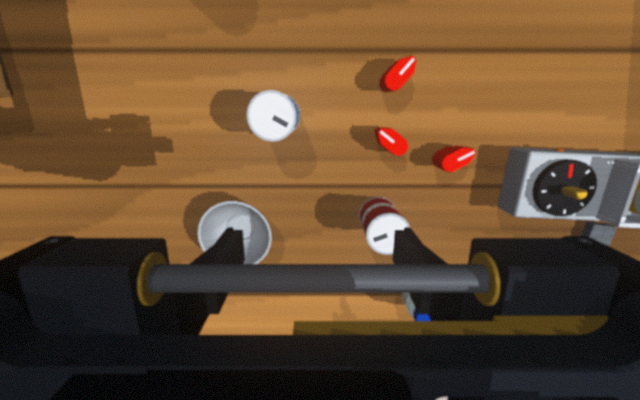

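The views show the red lid at v0 (269,206) and v1 (387,234), the blue lid at (133,80) and (272,116), and the target knob at (276,41) and (399,73).

```bash
python3 - <<'E'
from h import *
np.set_printoptions(precision=4,suppress=True)
F=[np.load(f"v{i}.npy",allow_pickle=True).item() for i in(0,1)]
def lid(f,c,r=34):
    hsv=cv2.cvtColor(f["image"],cv2.COLOR_BGR2HSV); m=np.zeros(hsv.shape[:2],np.uint8); cv2.circle(m,c,r,255,-1)
    w=((hsv[...,1]<45)&(hsv[...,2]>150)&(m>0)).astype(np.uint8)
    n,l,st,_=cv2.connectedComponentsWithStats(w); i=1+np.argmax(st[1:,4])
    ctr=max(cv2.findContours((l==i).astype(np.uint8),0,1)[0],key=cv2.contourArea)
    return cv2.fitEllipse(cv2.convexHull(ctr))
for n,cs in(("red",[(269,206),(387,234)]),("blue",[(133,80),(272,116)])):
    e=[lid(f,c) for f,c in zip(F,cs)]; print(n,e)
    print(tri(F[0],e[0][0],F[1],e[1][0]),[onplane(f,*q[0],.08) for f,q in zip(F,e)])
out=[]
wl=[]
for f,c in zip(F,[(276,41),(399,73)]):
    im=f["image"]; x0,y0=c[0]-30,max(c[1]-30,0); cr=im[y0:y0+60,x0:x0+60]
    hsv=cv2.cvtColor(cr,cv2.COLOR_BGR2HSV)
    w=(hsv[...,1]<130)&(hsv[...,2]>140)
    hue=((hsv[...,0]<5)|(hsv[...,0]>172))&(hsv[...,1]>150)
    rd=cv2.morphologyEx((hue*255).astype(np.uint8),cv2.MORPH_CLOSE,np.ones((9,9)))
    ys,xs=np.nonzero(w&(rd>0)); 
    P=np.array([onplane(f,x+x0,y+y0,.04)[:2] for x,y in zip(xs,ys)])
    mu=P.mean(0); vv=np.linalg.svd(P-mu)[2][0]; print(len(P),mu,np.degrees(np.arctan2(vv[1],vv[0]))%180,np.ptp(P@vv))
    wl.append((xs.mean()+x0,ys.mean()+y0))
    out.append(cv2.resize(cr,(390,390),interpolation=cv2.INTER_CUBIC))
print("line mid",tri(F[0],wl[0],F[1],wl[1]))
cv2.imwrite("pics/k.png",np.hstack(out))
E
```

```text
red [((268.2292175292969, 205.35995483398438), (42.97487258911133, 46.18914794921875), 111.78201293945312), ((387.9625549316406, 233.4025421142578), (39.72987747192383, 44.97020721435547), 64.1894760131836)]
(array([ 0.6473, -0.165 ,  0.0787]), np.float64(1.6915199554491922e-05)) [array([ 0.6469, -0.1648,  0.08  ]), array([ 0.6467, -0.1654,  0.08  ])]
blue [((133.24717712402344, 79.88568878173828), (48.51457977294922, 57.88117980957031), 142.16775512695312), ((271.4183349609375, 115.26546478271484), (49.75923156738281, 51.9073371887207), 147.81732177734375)]
(array([ 0.4918, -0.3163,  0.0802]), np.float64(5.163102180000718e-05)) [array([ 0.4918, -0.3164,  0.08  ]), array([ 0.4918, -0.3164,  0.08  ])]
88 [ 0.4311 -0.146 ] 139.1128531618395 0.02471086236520842
78 [ 0.4318 -0.1462] 137.86579645268324 0.024371090919125094
line mid (array([ 0.4314, -0.146 ,  0.0399]), np.float64(0.00071646297527903))
```

View pics/k.png

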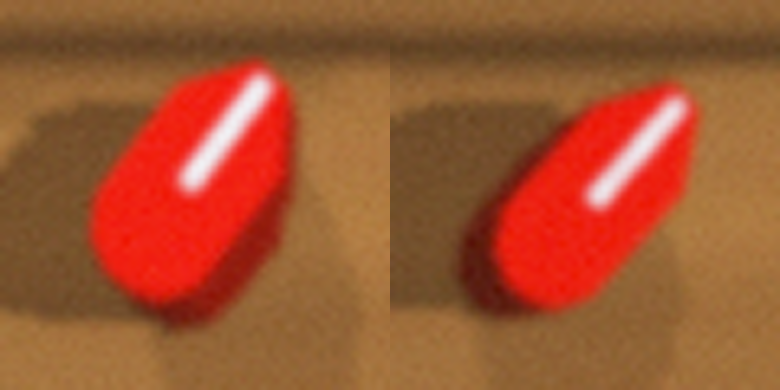

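```bash
python3 - <<'E'
from h import *
np.set_printoptions(precision=4,suppress=True)
o=rpy(177.2)
env.goto([.647,-.165,.16],o)
env.move_straight([.647,-.165,.046],rate=.12,force_limit=10)
print(env.read_state()["position"])
env.gripper_to(0.0,grasp_force=25)
s=env.read_state(); print(s["opening"],s["force"],s["clock"])
env.move_straight([.647,-.165,.24],rate=.2)
print(env.read_state()["opening"],env.read_state()["force"])
env.goto([.601,.344,.22],o)
s=env.read_state(); print(s["position"],s["opening"],s["clock"])
f=env.grab_frame("wrist"); cv2.imwrite("pics/r1.png",f["image"])
f=env.grab_frame("scene"); cv2.imwrite("pics/r2.png",f["image"][80:280,200:500].repeat(2,0).repeat(2,1))
E
```

```text
[ 0.6477 -0.1651  0.047 ]
0.6827499972651728 [ 1.2318 -0.3028  0.169 ] 9.0833
0.6840535451807654 [ 0.0688 -0.7785 -3.3901]
[0.6016 0.3428 0.2201] 0.68683700383951 12.0583
```

View pics/r1.png

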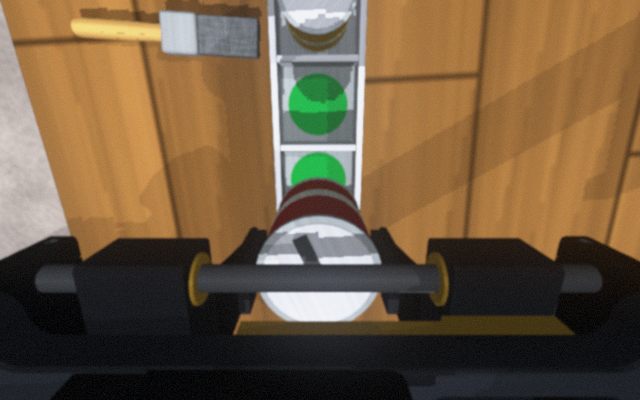

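View pics/r2.png

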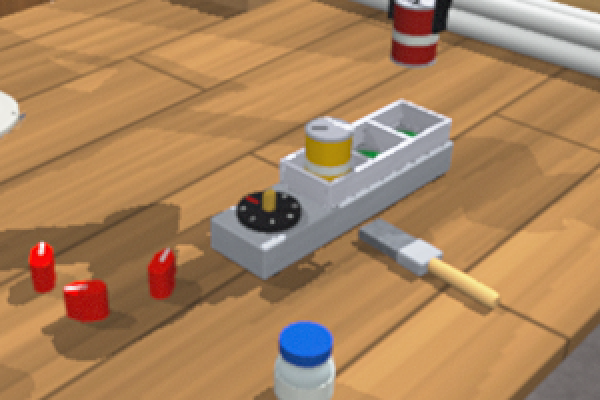

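The red tin hangs upright over the far cell. I'll lower it under force control, release, then fetch the blue tin.

```bash
python3 - <<'E'
from h import *
np.set_printoptions(precision=4,suppress=True)
o=rpy(177.2)
a=env.move_straight([.601,.344,.107],rate=.1,force_limit=12)
print(a,env.read_state()["position"],env.read_state()["force"])
if not a:
    b=env.move_straight([.601,.344,.092],rate=.02,force_limit=4)
    s=env.read_state(); print(b,s["position"],s["force"],s["clock"])
f=env.grab_frame("scene"); cv2.imwrite("pics/p1.png",f["image"][80:230,280:480].repeat(3,0).repeat(3,1))
E
```

```text
False [0.6015 0.3444 0.108 ] [-0.4571 -0.2223 -2.0215]
True [0.601  0.3439 0.0963] [-0.0081 -0.5495  4.7103] 14.0
```

View pics/p1.png

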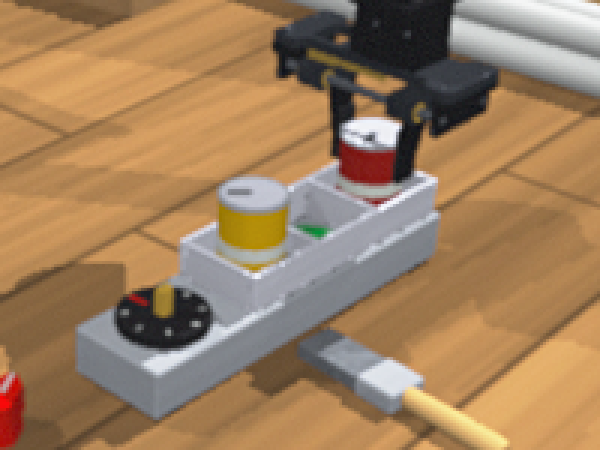

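```bash
python3 - <<'E'
from h import *
np.set_printoptions(precision=4,suppress=True)
o=rpy(177.2)
env.gripper_to(0.85)
env.move_straight([.601,.344,.22],rate=.15)
f=env.grab_frame("wrist"); cv2.imwrite("pics/p2.png",f["image"])
env.gripper_to(1.0)
env.goto([.4918,-.3164,.16],o)
env.move_straight([.4918,-.3164,.046],rate=.12,force_limit=10)
print(env.read_state()["position"])
env.gripper_to(0.0,grasp_force=25)
s=env.read_state(); print(s["opening"],s["force"],s["clock"])
env.move_straight([.4918,-.3164,.24],rate=.2)
env.goto([.5973,.2640,.22],o)
s=env.read_state(); print(s["position"],s["opening"],s["clock"])
f=env.grab_frame("wrist"); cv2.imwrite("pics/b1.png",f["image"])
E
```

```text
[ 0.4924 -0.3166  0.0468]
0.6855307301221798 [ 2.1196 -0.237   0.6066] 20.3583
[0.5976 0.2629 0.2201] 0.6817416174290902 23.5917
```

View pics/b1.png

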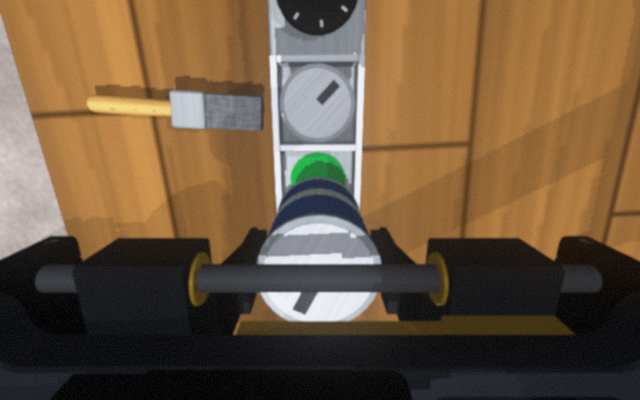

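View pics/p2.png

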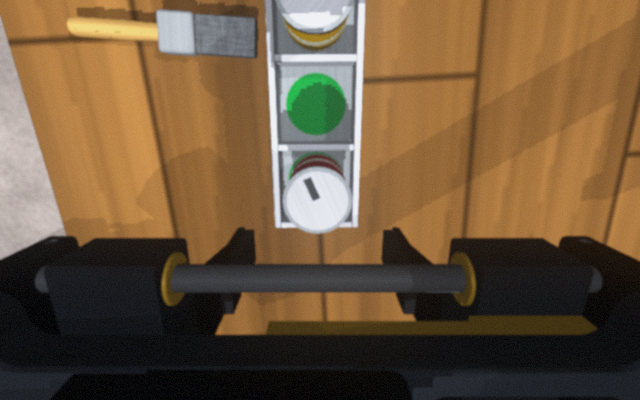

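```bash
python3 - <<'E'
from h import *
np.set_printoptions(precision=4,suppress=True)
a=env.move_straight([.5973,.264,.107],rate=.1,force_limit=12)
print(a,env.read_state()["position"],env.read_state()["force"])
if not a:
    b=env.move_straight([.5973,.264,.092],rate=.02,force_limit=4)
    s=env.read_state(); print(b,s["position"],s["force"],s["clock"])
    if b:
        env.gripper_to(0.85)
        env.move_straight([.5973,.264,.22],rate=.15)
        env.gripper_to(1.0)
        f=env.grab_frame("wrist"); cv2.imwrite("pics/q1.png",f["image"])
        for i,p in enumerate([[.60,.18,.2],[.57,.16,.24]]):
            env.goto(p,rpy(177.2)); f=env.grab_frame("wrist"); cv2.imwrite(f"pics/d{i}.png",f["image"]); np.save(f"d{i}.npy",f,allow_pickle=True)
f=env.grab_frame("scene"); cv2.imwrite("pics/q2.png",f["image"][80:230,280:480].repeat(3,0).repeat(3,1))
print(env.read_state()["clock"])
E
```

```text
False [0.5979 0.2643 0.108 ] [-0.4253  0.6932 -3.063 ]
True [0.5973 0.264  0.0963] [0.2714 0.6118 4.834 ] 25.4833
28.6167
```

View pics/q2.png

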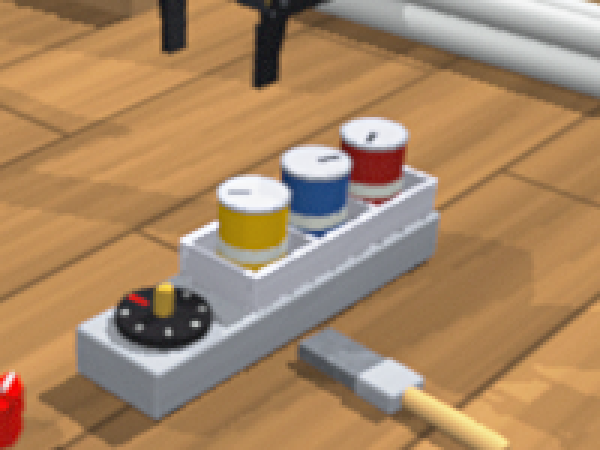

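View pics/d0.png

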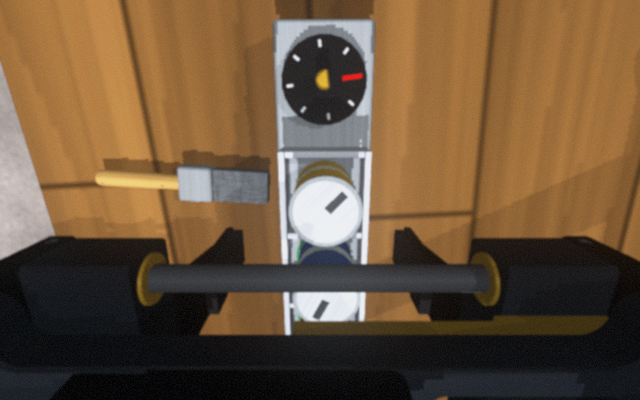

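View pics/d1.png

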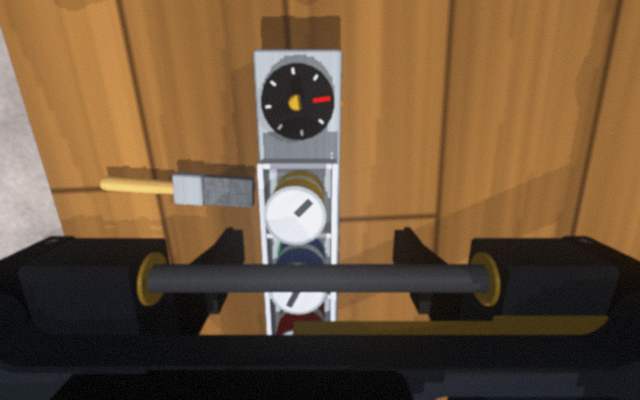

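All three tins stand in their cells. The dial is clear at d0 (324,79) and d1 (297,101). I'll measure its yaw and centre.

```bash
python3 - <<'E'
from h import *
np.set_printoptions(precision=4,suppress=True)
E_=[];B=[]
F=[np.load(f"d{i}.npy",allow_pickle=True).item() for i in(0,1)]
for f,c in zip(F,[(324,79),(297,101)]):
    im=f["image"];hsv=cv2.cvtColor(im,cv2.COLOR_BGR2HSV); m=np.zeros(hsv.shape[:2],np.uint8);cv2.circle(m,c,47,255,-1)
    n,l,st,_=cv2.connectedComponentsWithStats(((hsv[...,2]<75)&(m>0)).astype(np.uint8)); i=1+np.argmax(st[1:,4])
    ctr=max(cv2.findContours((l==i).astype(np.uint8),0,1)[0],key=cv2.contourArea); e=cv2.fitEllipse(cv2.convexHull(ctr)); E_.append(e[0])
    c0=onplane(f,*e[0],.062)[:2]
    red=(cv2.inRange(hsv,(0,150,90),(6,255,255))|cv2.inRange(hsv,(174,150,90),(180,255,255)))&m
    ys,xs=np.nonzero(red); P=np.array([onplane(f,x,y,.062)[:2] for x,y in zip(xs,ys)]); P=P[np.linalg.norm(P-c0,axis=1)<.039]
    q=P.mean(0)-c0; vv=np.linalg.svd(P-P.mean(0))[2][0]; 
    br=cv2.inRange(hsv,(15,90,150),(35,255,255))&m; ys,xs=np.nonzero(br)
    print(e,c0,"red",len(P),np.degrees(np.arctan2(q[1],q[0])),np.degrees(np.arctan2(vv[1],vv[0])),"brass",xs.mean(),ys.mean(),onplane(f,xs.mean(),ys.mean(),.086))
print(tri(F[0],E_[0],F[1],E_[1]))
cr=[cv2.resize(f["image"][c[1]-50:c[1]+50,c[0]-50:c[0]+50],(400,400),interpolation=cv2.INTER_CUBIC) for f,c in zip(F,[(324,79),(297,101)])]
cv2.imwrite("pics/dd.png",np.hstack(cr))
for kz in (138.5-90,138.5+90): print("pick",kz,env.inverse_kinematics([.445,-.155,.012],rpy(kz)))
for kz in (-175-90,-175+90): print("place",kz,env.inverse_kinematics([.588,.079,.08],rpy(kz)))
E
```

```text
((323.6540222167969, 78.94751739501953), (83.49933624267578, 90.31045532226562), 2.1052403450012207) [0.5895 0.0774] red 140 -178.52105431952998 4.791289471142045 brass 322.4355828220859 79.28834355828221 [0.591  0.0796 0.086 ]
((297.1705017089844, 101.00769805908203), (71.43899536132812, 76.54054260253906), 172.5591278076172) [0.5892 0.0774] red 111 -178.29889753191478 4.119710674801078 brass 305.7 102.54 [0.5792 0.0798 0.086 ]
(array([0.5894, 0.0773, 0.0603]), np.float64(0.00017093236439409448))
pick 48.5 [   0.6192   23.4059  -35.3317   -0.      -31.2624 -132.1192]
pick 228.5 [  0.6192  23.4059 -35.3317   0.     -31.2624  47.8808]
place -265 [  23.2776   26.7801  -14.5306   -0.      -48.6893 -108.2776]
place -85 [ 23.2776  26.7801 -14.5306   0.     -48.6893  71.7224]
```

View pics/dd.png

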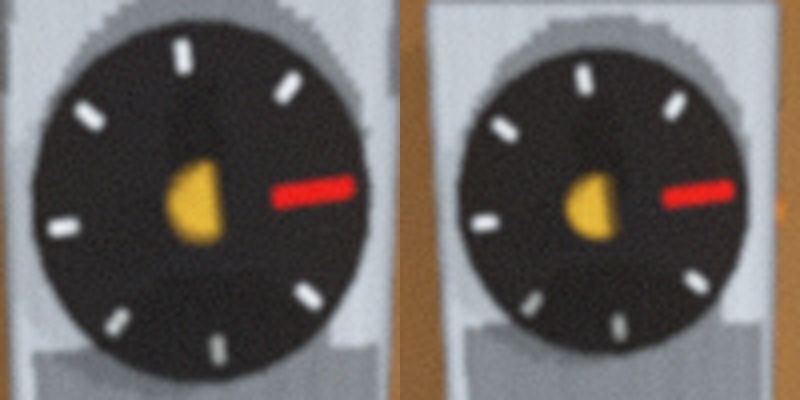

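```bash
python3 - <<'E'
from h import *
np.set_printoptions(precision=4,suppress=True)
o=rpy(48.5)
env.goto([.4419,-.1553,.15],o)
f=env.grab_frame("wrist"); np.save("kn.npy",f,allow_pickle=True); cv2.imwrite("pics/kn.png",f["image"])
s=env.read_state();print(s["position"],s["clock"])
ms=env.trace(f,"knob")
hsv=cv2.cvtColor(f["image"],cv2.COLOR_BGR2HSV)
for z in(.04,.0):
  for a,b in((0,0),(27,0),(-22,0)):
    k=np.radians(138.5); print(z,a,proj(f,[.4419+a*1e-3*np.cos(k),-.1553+a*1e-3*np.sin(k),z]))
for m in ms[:4]:
    ys,xs=np.nonzero(m["mask"]); print(m["score"],xs.mean(),ys.mean(),xs.min(),xs.max(),ys.min(),ys.max())
E
```

```text
[ 0.4426 -0.1549  0.15  ] 30.175
0.04 0 [317.6579 193.6634]
0.04 27 [317.6505 164.8928]
0.04 -22 [317.6636 215.9975]
0.0 0 [317.7634 183.3817]
0.0 27 [317.7594 157.8907]
0.0 -22 [317.7665 203.2852]
0.83 459.3161726469059 211.11284451378054 434 483 184 238
0.72 370.34940600978337 248.39972047519217 346 393 230 264
0.66 317.9888475836431 188.4907063197026 303 332 161 214
```

View pics/kn.png

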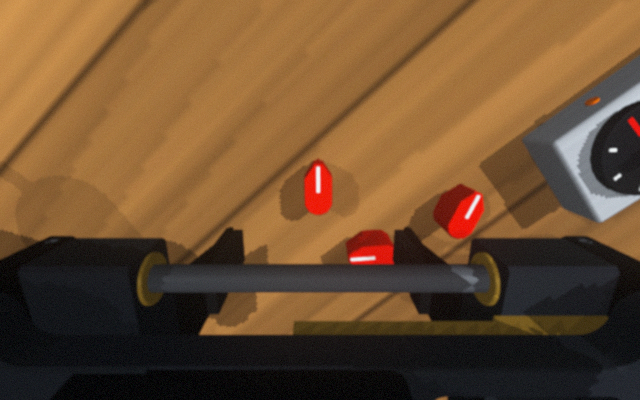

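```bash
python3 - <<'E'
from h import *
f=np.load("kn.npy",allow_pickle=True).item()
c=f["image"][150:225,288:348]; cv2.imwrite("pics/kz.png",cv2.resize(c,None,fx=8,fy=8,interpolation=cv2.INTER_CUBIC))
hsv=cv2.cvtColor(f["image"],cv2.COLOR_BGR2HSV)[150:225,288:348]
w=(hsv[...,1]<110)&(hsv[...,2]>170); ys,xs=np.nonzero(w); P=np.array([onplane(f,x+288,y+150,.04)[:2] for x,y in zip(xs,ys)])
vv=np.linalg.svd(P-P.mean(0))[2][0]; print(len(P),xs.mean()+288,ys.mean()+150,ys.min()+150,ys.max()+150,np.degrees(np.arctan2(vv[1],vv[0]))%180)
red=((hsv[...,0]<6)|(hsv[...,0]>172))&(hsv[...,1]>150)
for r in range(5,70,4): x=np.nonzero(red[r]|w[r])[0]; print(r+150,(x.min()+288,x.max()+288,hsv[r,30]) if len(x) else None)
E
```

```text
107 317.5607476635514 179.15887850467288 166 192 138.74686981776247
155 None
159 None
163 (np.int64(313), np.int64(323), array([  2, 231, 180], dtype=uint8))
167 (np.int64(310), np.int64(326), array([176,  24, 241], dtype=uint8))
171 (np.int64(308), np.int64(328), array([135,   2, 241], dtype=uint8))
175 (np.int64(305), np.int64(330), array([150,   1, 241], dtype=uint8))
179 (np.int64(304), np.int64(331), array([ 90,   1, 242], dtype=uint8))
183 (np.int64(304), np.int64(331), array([120,   1, 241], dtype=uint8))
187 (np.int64(304), np.int64(331), array([  0,   0, 240], dtype=uint8))
191 (np.int64(305), np.int64(331), array([165,   4, 241], dtype=uint8))
195 (np.int64(305), np.int64(331), array([  2, 249, 237], dtype=uint8))
199 (np.int64(305), np.int64(331), array([  2, 243, 238], dtype=uint8))
203 (np.int64(305), np.int64(331), array([  3, 249, 237], dtype=uint8))
207 (np.int64(306), np.int64(329), array([  3, 250, 238], dtype=uint8))
211 (np.int64(309), np.int64(326), array([  2, 240, 240], dtype=uint8))
215 None
219 None
```

View pics/kz.png

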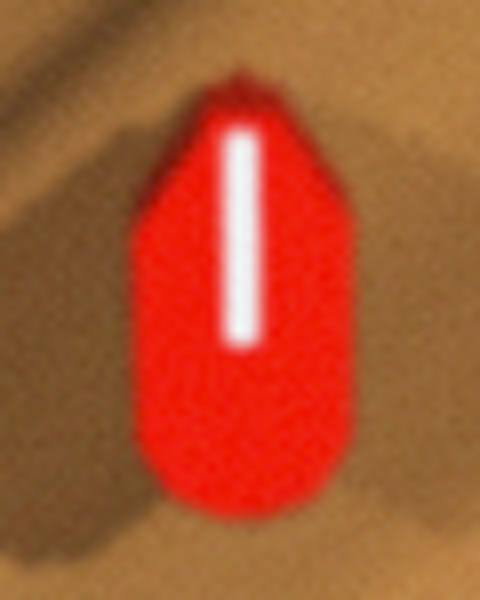

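```bash
python3 - <<'E'
from h import *
np.set_printoptions(precision=4,suppress=True)
env.gripper_to(0.62)
env.move_straight([.4407,-.1542,.05],rotation=rpy(48.7),rate=.12)
a=env.move_straight([.4407,-.1542,.009],rate=.06,force_limit=8)
print(a,env.read_state()["position"])
env.gripper_to(0.0,grasp_force=35)
s=env.read_state(); print(s["opening"]*87,s["position"],s["force"],s["clock"])
env.move_straight([.4407,-.1542,.15],rate=.15)
s=env.read_state(); print(s["opening"]*87,s["force"])
env.goto([.588,.079,.196],rpy(-265.2))
f=env.grab_frame("wrist"); np.save("hd.npy",f,allow_pickle=True); cv2.imwrite("pics/hd.png",f["image"])
s=env.read_state(); print(s["position"],s["tool_rot"],s["opening"]*87,s["clock"])
print(proj(f,[.588,.079,.086]),proj(f,[.588,.079,.062]))
x0,y0=260,90; cv2.imwrite("pics/hz.png",cv2.resize(f["image"][y0:y0+200,x0:x0+120],None,fx=3,fy=3,interpolation=cv2.INTER_CUBIC))
E
```

```text
False [ 0.4409 -0.1542  0.0091]
25.860118619242094 [ 0.4408 -0.1542  0.0091] [-1.028   0.7001  1.7328] 33.5
25.734579775981974 [ 0.0912  0.7883 -0.8424]
[0.5872 0.0776 0.1956] [-90.0246   0.0824   4.6886] 25.59619332967293 35.725
[319.0021 195.2241] [318.9576 188.6822]
```

View pics/hd.png

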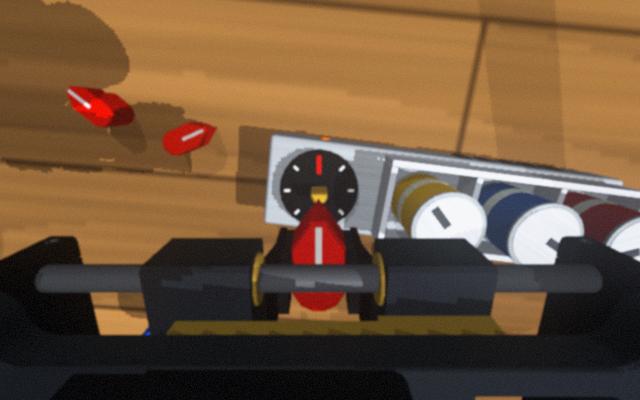

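View pics/hz.png

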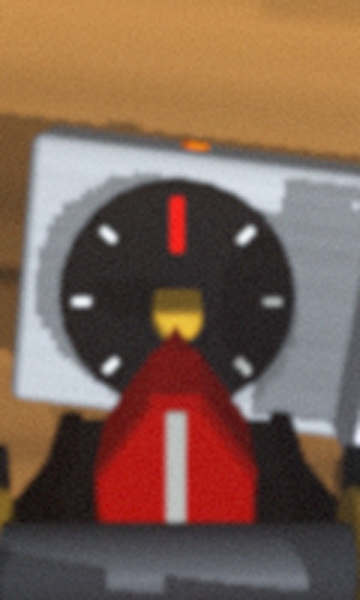

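Nose line (318.7) and red line (318.8) are collinear, so the yaw matches. I'll move to the refined centre, let it settle and check once more.

```bash
python3 - <<'E'
from h import *
np.set_printoptions(precision=4,suppress=True)
env.move_straight([.5892,.0788,.17],rotation=rpy(-265.2),rate=.06); env.dwell(.3)
f=env.grab_frame("wrist"); np.save("hd2.npy",f,allow_pickle=True)
s=env.read_state(); print(s["position"],s["tool_rot"],s["force"],s["clock"])
print(f["position"],f["orientation"],proj(f,[.5892,.0788,.086]),proj(f,[.5892,.0788,.062]))
x0,y0=260,90; cv2.imwrite("pics/hz2.png",cv2.resize(f["image"][y0:y0+150,x0:x0+120],None,fx=4,fy=4,interpolation=cv2.INTER_CUBIC))
S=env.grab_frame("scene"); cv2.imwrite("pics/sc2.png",cv2.resize(S["image"][130:230,280:420],None,fx=5,fy=5,interpolation=cv2.INTER_CUBIC))
E
```

```text
[0.5893 0.0789 0.1703] [-89.9904  -0.0323   4.8078] [-0.2056  0.0634 -1.4118] 36.6583
[0.5129 0.0728 0.3323] [-16.17     0.0011  94.7484] [317.7567 201.8462] [317.7928 194.1297]
```

View pics/hz2.png

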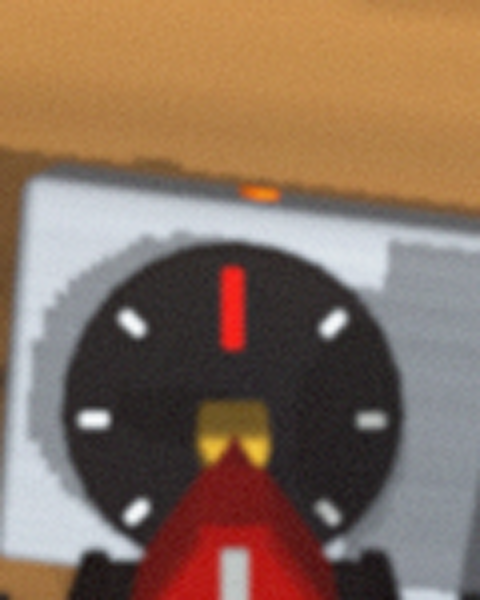

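View pics/sc2.png

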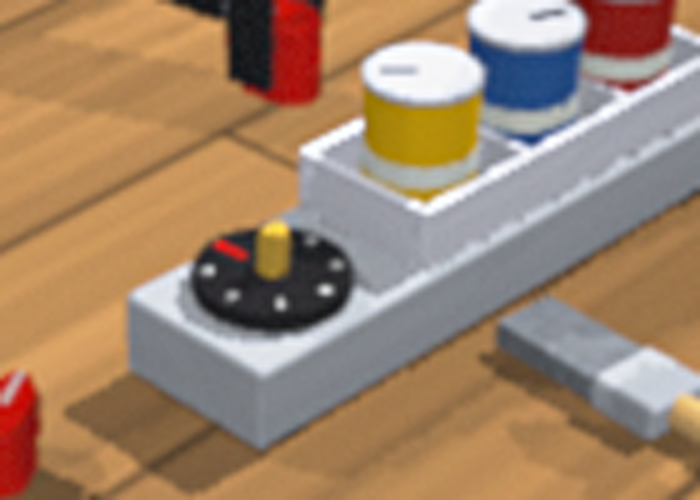

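```bash
python3 - <<'E'
from h import *
np.set_printoptions(precision=4,suppress=True)
env.move_straight([.5892,.0788,.099],rate=.08,force_limit=8)
s=env.read_state(); print(s["position"],s["force"],s["clock"])
a=env.move_straight([.5892,.0788,.081],rate=.02,force_limit=4)
s=env.read_state(); print(a,s["position"],s["force"],s["wrist_torque"],s["clock"])
f=env.grab_frame("wrist");cv2.imwrite("pics/i1.png",f["image"])
S=env.grab_frame("scene"); cv2.imwrite("pics/i2.png",cv2.resize(S["image"][130:230,280:420],None,fx=5,fy=5,interpolation=cv2.INTER_CUBIC))
E
```

```text
[0.5897 0.0789 0.0996] [ 0.1162  0.6393 -0.7007] 37.7417
False [0.5893 0.0788 0.0811] [-0.4018 -0.5416 -0.5038] [ 0.034  -0.1437 -0.0262] 38.7917
```

View pics/i2.png

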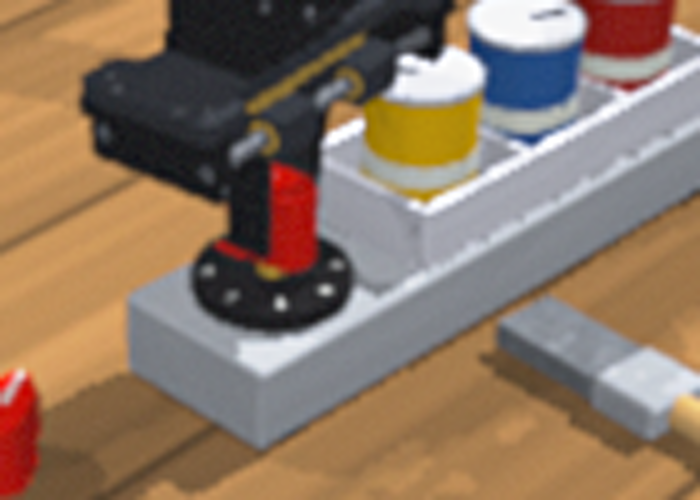

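The knob slid on freely, 14 mm over the tip. Next I'll press it in, logging force against depth.

```bash
python3 - <<'E'
from h import *
np.set_printoptions(precision=4,suppress=True)
env.gripper_to(0.0,grasp_force=50)
for z in(.079,.0775,.076,.075,.074,.073,.0725,.072,.0715,.071):
    a=env.move_straight([.5892,.0788,z],rate=.015,force_limit=25); env.dwell(.05)
    s=env.read_state(); print(z,a,s["position"][2],s["force"],s["opening"]*87,s["clock"])
    if s["force"][2]>14: break
S=env.grab_frame("scene"); cv2.imwrite("pics/j2.png",cv2.resize(S["image"][130:230,280:420],None,fx=5,fy=5,interpolation=cv2.INTER_CUBIC))
f=env.grab_frame("wrist");cv2.imwrite("pics/j1.png",f["image"])
E
```

```text
0.079 False 0.0791667224462364 [-0.4236 -0.2773  0.9187] 26.02590953078648 39.4417
0.0775 False 0.07778538377952576 [-1.5532 -0.4334  3.69  ] 25.550985114594976 39.7417
0.076 False 0.07619997624686922 [-0.5161  0.2001  5.7396] 25.551347606231555 40.0417
0.075 False 0.07524241847523366 [-1.7543 -0.6111  5.6292] 25.686093787241028 40.3417
0.074 False 0.07438563738411477 [-1.2672  0.2879  6.233 ] 25.30181738022122 40.6417
0.073 False 0.07353107254453611 [-2.2183 -0.1011  6.5243] 25.764340431722488 40.9417
0.0725 False 0.07311213337221448 [-2.6856  0.2404  7.1292] 25.464496891654683 41.2417
0.072 False 0.0730584149236467 [-2.8941  0.5251  9.2405] 25.729380682670328 41.5417
0.0715 False 0.07302485230230975 [-4.2623  0.7287 11.3699] 25.722960411596052 41.8417
0.071 False 0.0730106506735974 [-4.3336  0.3359 12.3915] 25.540403153919286 42.1417
```

View pics/j2.png

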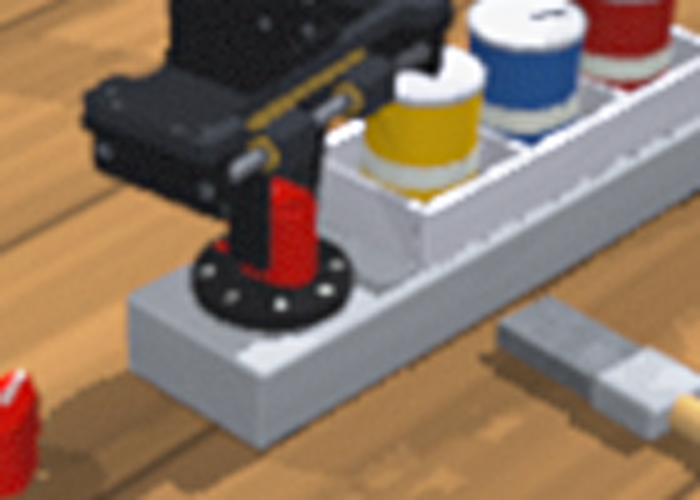

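View pics/j1.png

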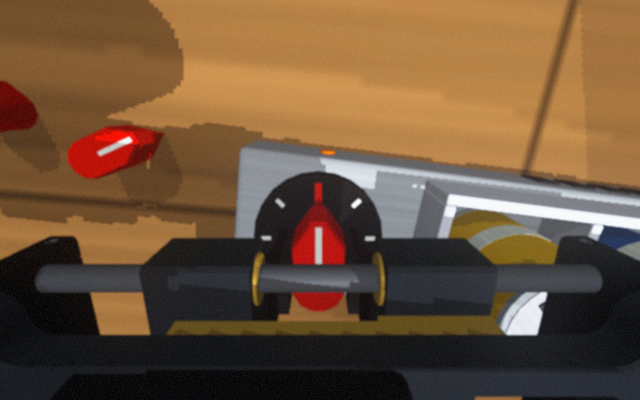

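The shaft reached its hard stop at TCP z = 0.0730, as predicted, and force rose to 12 N with no slip. One last settle check with the top view, then I'll hand in.

```bash
python3 - <<'E'
from h import *
np.set_printoptions(precision=4,suppress=True)
env.dwell(.8); s=env.read_state(); print(s["position"],s["force"],s["opening"]*87,s["clock"])
T=env.grab_frame("top"); cv2.imwrite("pics/T9.png",T["image"])
E
```

```text
[0.5894 0.0788 0.073 ] [-4.6755  0.6532 13.3297] 25.559184254500636 43.0417
```

View pics/T9.png

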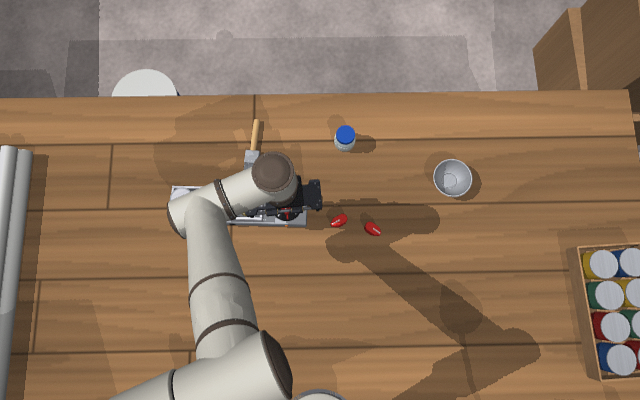

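The bowl (453,177), jar (345,137), brush (254,135) and the two look-alike knobs at (339,220) and (373,229) show no movement, and the push holds steady.

```bash
python3 - <<'E'
from workcell import env
print(env.close_job())
E
```

```text
the job is handed in; nothing more can be done
None
```

The job is handed in at about 43 s of the 72 s allowed, with the knob still gripped and pressed in.

- **Tins:** I set the red tin in the far cell and the blue tin in the middle cell. Each was lowered slowly until about 4 N of contact. The scene view after release showed both upright, with the yellow tin still in its cell.
- **Knob:** I took the one nearest the base, turned its nose to the red dial line (about -175° yaw) and slid it onto the shaft without resistance. I then pressed to the hard stop: the tool height stayed at 0.073 m, as predicted for fully in, while the force rose to 12–13 N. The grip did not slip.
- **Last checks:** The nose and dial line were aligned in the wrist view. The bowl, jar, brush and look-alike knobs appeared unmoved in the top view, though the arm hid the tins and the near end of the brush there. No final check failed. Earlier estimates of the dial centre differed by 2–3 mm; I settled that with a close wrist view before fitting the knob.

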